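Blower off, then hold the inspection mirror on the heel patch

TASK

Turn the hot-air blower's black knob fully anticlockwise, to off. Then swing the sprung inspection mirror by its yellow pin until the bench camera sees the red heel patch of the clamped shoe sole reflected in the middle of the mirror, and finish while still holding the mirror steady at that angle with the fingers (it springs back if let go). Leave the tin, the screwdriver and the pen where they are.

Things in the scene. Friction and masses are not known exactly. Their poses are not given: they have to be found in the camera images.
- blower: Fixed hot-air blower: blue base plate, grey control box 100 x 90 mm under the knob, grey motor drum and upright pipe with nozzle (top 340 mm high). Origin on the table under the knob's axis; z up. Drum (radius 62 mm) and pipe stand 170 mm along its +y; the nozzle reaches to its +x there. Place and yaw vary.
- heat (a joint): The blower's black knob, vertical axis, in rad. 0 is off, the anticlockwise end stop; grows clockwise seen from above, to 2.4. At 0 its grip bar lies along the blower's x axis; at value q it has turned q clockwise from it. Stays where it is left; friction 0.04 N m.
- heat_grip (a point): Point on the knob's axis at the height to grip its bar, 89 mm above the table. The bar is 46 mm long, 14 mm wide and 32 mm tall, its top 96 mm above the table; it stands on a disc 48 mm across whose top is 66 mm above the table.
- stand: Fixed stand of mirror and bench camera: round dark foot 100 mm across, bar to the grey camera (56 mm cube, top 113 mm above the table). Origin on the table under the mirror's vertical pivot axis; x points from the pivot to the lens; z up. The camera looks along this line at the pivot. Place and yaw vary.
- lens (a point): Centre of the camera's lens front, 180 mm from the pivot axis, 85 mm above the table.
- mirror: Upright mirror, black frame 84 mm wide, 38 to 132 mm above the table. Origin on the table on its vertical pivot axis, which lies in the glass; x is the glass's outward normal. At rest, on its stop, it faces the lens squarely; turns up to 1.25 rad clockwise seen from above (towards the sole) against a spring that always pulls back (1 to 3.5 N at the pin).
- pin (a point): Point on the axis of the yellow upright pin, 16 mm in diameter, 151 to 207 mm above the table; the point is 185 mm up. The pin ends a flat arm (14 mm wide, top at 151 mm) that reaches 100 mm straight back from the pivot axis, against the mirror's normal. It moves on an arc about the pivot axis, 0.45 to 1.0 rad to the right angle.
- sight (a point): Not a solid thing: the camera's line of sight after the mirror. Origin at the mirror's centre on the pivot axis, 85 mm above the table; its x axis points where the camera looks by way of the mirror (the reflected ray). It turns clockwise by twice the mirror's angle.
- sole: Fixed: a shoe sole 204 mm long and 88 mm high, held on edge in a blue clamp; top 130 mm above the table. Origin on the table under the red patch's front; +y is the way the patch looks (roughly towards the mirror), the toe lies to -x. Place and yaw vary.
- patch (a point): Centre of the front of the round red heel patch, 50 mm in diameter, 85 mm above the table.
- tin: Loose yellow tin, 64 mm in diameter, 85 mm high. Origin under its centre. Not to be disturbed.
- screwdriver: Loose screwdriver, 190 mm long, lying along its x. Not to be disturbed.
- pen: Loose black marker pen, 130 x 12 x 12 mm, lying along its x. Not to be disturbed.
Things that resemble listed ones, but are neither listed nor needed, are in the scene too. Of the things that look like the sole, take the one that is farthest to the robot's right at the start.

How it is judged:
On the way, in this order (a step that is already met when the one before it is completed fails the run):
1. the blower's knob is turned to its anticlockwise stop (value of joint heat below 0.08 rad), for 0.2 s.
2. then the camera's line of sight by way of the mirror falls on the red patch (x of patch in the frame of sight above 0.1 m and y of patch in the frame of sight between -0.025 and 0.025 m), for 0.3 s.
At the end, for the whole second after the job is handed in: The knob is within 0.08 rad of its anticlockwise stop; the robot's fingers hold the mirror (more than 0.4 N on it) still (under 0.1 rad/s) so that the line of sight from the lens, reflected at the mirror's centre, passes within 25 mm of the red patch's centre, i.e. falls on the patch (all of step 2 and value of joint heat below 0.08 rad and angular speed of mirror below 0.1 rad/s and contact force between mirror and the fingers above 0.4 N); the arm keeps its last pose, push and grip.
It fails at once if the tin is moved by more than 30 mm (distance of tin from where it was at the start of the episode above 0.03 m).
It fails at once if the screwdriver is moved by more than 30 mm (distance of screwdriver from where it was at the start of the episode above 0.03 m).
It fails at once if the pen is moved by more than 30 mm (distance of pen from where it was at the start of the episode above 0.03 m).
It also fails if it takes over 45 s, if anything falls off the work surface, if the arm or the gripper's body presses on something with over 40 N, if the wrist force passes 120 N, or if a joint passes its speed limit or range.

ROBOT

A 6-joint arm with a two-finger parallel gripper is mounted at the origin on the work surface. World frame = base frame: x ahead of the robot, y to its left, z up, the work surface at z = 0. Lengths are in m, angles in rad, forces in N, time in s.
With the tool pointing down it reaches from about 0.425 to 0.925 m from the base axis. Payload 12.5 kg.
Tool frame: the origin (TCP) lies at the very end of the fingers, on their centre line; the grasp point (between the pads) lies 19 mm behind it (robot.grip_depth is the distance from the TCP to the grasp point, in m); x points along the fingers, y is the direction in which the jaws open and shut, and the axes are right-handed (so a half turn about x gives the same grasp; the last joint's range is limited). The gripper opens to 85 mm and grips with 20 to 120 N. Pads are 22 mm wide; open, the fingers measure 114 mm over their backs; the gripper's body (76 mm by 85 mm) begins 54 mm behind the grasp point. The pads swing forward as they close: fully open they stand 13 mm farther back than shut.
Start: joints at [-1.308, 0.491, 1.559, -0, 1.092, -0.106], TCP at [0.225, -0.583, 0.193] pointing down, gripper open.
Joint ranges: [-3.1, 3.1], [-0.84, 2.19], [0.05, 2.79], [-1.13, 4.28], [0.06, 2.93], [-2.69, 2.69]. Speed limits (rad/s): [2.22, 2.22, 2.79, 3.14, 3.14, 3.14].

INTERFACE

Orientations are given as a rotation vector (axis times angle).
In Python, from rig import robot, eyes, workorder gives the robot as it stands.
- The arm moves only by the tool apply_moves, never from a script. Its argument "steps" is a list of rows, each an object of numbers: "jaw": the closure in counts, from 0 (fully open) to 255 (shut); "tx", "ty", "tz": the shift along the tool's x, y, z in mm; "rx", "ry", "rz": the turn, a rotation vector about the tool's x, y, z in rad. In form: [{"jaw": .., "tx": .., "ty": .., "tz": .., "rx": .., "ry": .., "rz": ..}, ...]. A call has exactly 10 rows; each row is the pose to reach, as a shift and turn from the pose commanded when the call began, along the tool's axes at that moment; what a row does not reach only later rows make up. A row lasts 1/10 s, in which the tool goes at most 50 mm and 8.59 degrees, less where a joint would pass 70% of its speed; a pose out of reach is approached as far as the arm can. A call with a gripper value outside its range is refused whole. The fingers move at their own pace and stop on an object; "force" is the grip in N (left out, the last holds). Time passes only in rows, so rows that repeat a pose let the fingers close, or fill a call up. It gives the time, the measured TCP pose, the force and the opening at its end, in the units of the state.
- robot.observe(): the state, without advancing time (a new reading comes with each control period).
- eyes.camera(name): name is "side" or "top"; returns a dict with "color" (400x640x3 uint8, blue, green, red), "depth" (400x640 float32, m along the optical axis (not along the pixel's ray), 0 where there is no reading), "camera_matrix" (3x3 intrinsics, pixels), "extrinsics" (4x4, takes a point from camera to world coordinates). Camera axes: x right, y down, z forward; pixel columns grow to the right and rows downward; lengths in m; the calibration is good to about 2 mm. A picture is of the moment at which its call begins.
- workorder.sign_off(): hands the job in, once; it reports no verdict.
The state is a dict: "time_s": time; "joint_pos": joint angles; "dq": joint speeds; "effort": joint torques, N m; "eef_pos": TCP position; "tool_rot": TCP orientation; "wrist_force": force on the tool from outside, world axes, zero at the start; "ft_torque": the same for the moment, N m; "grip_width": opening from 0.0 (shut) to 1.0 (fully open).
Only numpy, scipy, OpenCV 4.12 (cv2) and the standard library are available. Lean on these libraries where they do the work, as an engineer would, in place of code of your own. Each camera call takes 0.05 s, during which the arm holds its last target.

## Working session

There is one attempt and no reset: what is moved stays moved. The work goes in short steps, Python scripts to look and compute and a tool call to move; the robot and the scene stay as the last step left them, time stands still between calls to the robot, and variables do not carry over. Pictures are saved under pics/ and viewed, and the job is handed in when it is done.

Besides the shell and the picture viewer there is one more tool, called after "Call:" by a JSON object that holds its "method" and its "body". apply_moves: Moves the arm, as the interface text tells. Its arguments: {"type":"object","properties":{"steps":{"type":"array"},"force":{"type":"number"}},"required":["steps"]}

```bash
ls; mkdir -p pics
cat > h.py <<'E'
import numpy as np, cv2
from rig import robot, eyes, workorder
def snap(n,tag):
    c=eyes.camera(n); cv2.imwrite(f'pics/{tag}.png',c['color']); np.savez(f'{tag}.npz',**c); return c
def load(tag): return dict(np.load(f'{tag}.npz'))
def cloud(c):
    K=c['camera_matrix'];d=c['depth'];v,u=np.indices(d.shape)
    P=np.stack([(u-K[0,2])/K[0,0]*d,(v-K[1,2])/K[1,1]*d,d],-1)
    T=c['extrinsics'];return P@T[:3,:3].T+T[:3,3]
E
python3 - <<'E'
from h import *
for n in('top','side'):
    c=snap(n,n+'0');print(c['camera_matrix'],c['extrinsics'])
print(robot.observe())
E
```

```text
pics
[[370.8218196    0.         318.87585397]
 [  0.         370.8218196  202.53136509]
 [  0.           0.           1.        ]] [[-0.01155783 -0.98803966  0.15376622  0.41369367]
 [-0.99950695  0.01590509  0.02707183  0.03911302]
 [-0.0291937  -0.15337751 -0.98773633  0.91286853]
 [ 0.          0.          0.          1.        ]]
[[385.31756463   0.         313.37389874]
 [  0.         385.31756463 201.19258287]
 [  0.           0.           1.        ]] [[-0.8414577  -0.27530276  0.46492723  0.03113235]
 [-0.54016097  0.40753659 -0.7363016   0.81659074]
 [ 0.013231   -0.8707022  -0.49163261  0.64925607]
 [ 0.          0.          0.          1.        ]]
{'time_s': 0.1, 'joint_pos': array([-1.30757490e+00,  4.91462647e-01,  1.55939798e+00, -1.70861832e-06,
        1.09167574e+00, -1.05569797e-01]), 'dq': array([ 0.00027314, -0.00210893, -0.00395581, -0.00048621, -0.0009925 ,
        0.00148671]), 'effort': array([ 3.01773092e-03, -6.19446158e+01, -2.62025142e+01, -4.58479565e-05,
        2.91304881e-03, -1.17951404e-05]), 'eef_pos': array([ 0.22528228, -0.5827353 ,  0.19240569]), 'tool_rot': array([ 2.02038194,  0.37781227, -2.02053777]), 'wrist_force': array([-0.07028881, -0.00305411, -0.19310149]), 'ft_torque': array([ 0.03223536, -0.04343453,  0.0338294 ]), 'grip_width': 1.0005036154712692}
```

View pics/top0.png

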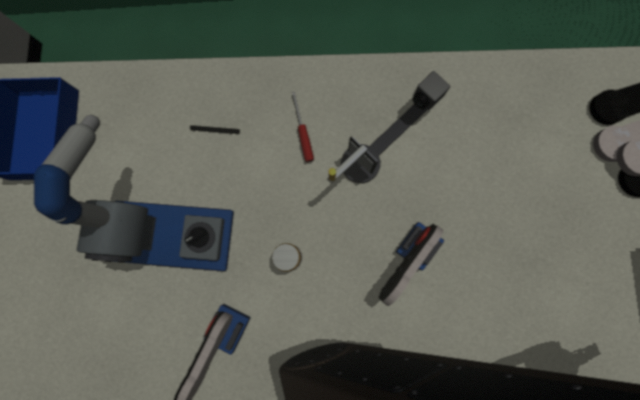

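View pics/side0.png

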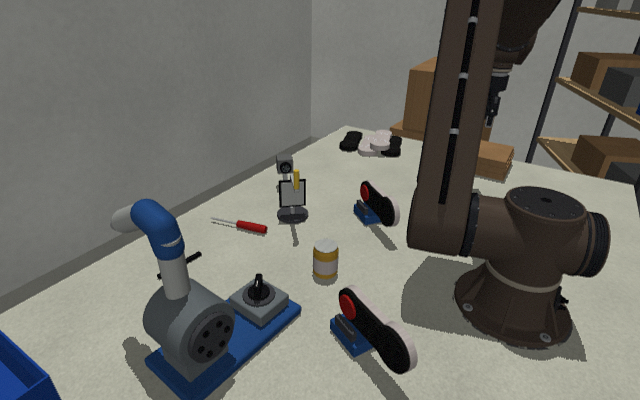

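The top view shows the blower at left (knob ~(200,236)), tin (286,257), mirror and yellow pin (332,173), camera (430,90), and two soles. The right-hand sole, at (412,262), is the right one. Next I'll zoom in and measure.

Run:
```python
from h import *
c=load('top0');P=cloud(c)
im=c['color'];im=cv2.convertScaleAbs(im,alpha=1.6,beta=10)
a=cv2.resize(im[200:275,150:250],None,fx=4,fy=4,interpolation=2)
b=cv2.resize(im[60:210,300:460],None,fx=2.5,fy=2.5,interpolation=2)
d=cv2.resize(im[215:315,370:450],None,fx=4,fy=4,interpolation=2)
out=np.zeros((780,800,3),np.uint8)
out[:300,:400]=a; out[:375,400:]=b; out[380:780,:320]=d
s=load('side0');si=s['color']
cv2.imwrite('pics/z.png',out[:600])
o2=np.zeros((600,800,3),np.uint8)
o2[:300,:400]=cv2.resize(si[255:330,215:315],None,fx=4,fy=4,interpolation=2)
o2[:400,400:]=cv2.resize(si[145:245,260:360],None,fx=4,fy=4,interpolation=2)
o2[300:600,:300]=cv2.resize(si[170:245,335:410],None,fx=4,fy=4,interpolation=2)
cv2.imwrite('pics/z2.png',o2)
for u,v in[(200,236),(286,257),(332,173),(425,235),(435,230),(390,295),(433,85),(350,160),(306,145)]:print(u,v,P[v,u].round(3))
Q=cloud(s)
for u,v in[(365,193),(296,180),(296,172),(258,283),(258,300),(285,162),(290,195)]:print('s',u,v,Q[v,u].round(3))
```

```text
200 236 [0.471 0.33  0.086]
286 257 [0.422 0.136 0.084]
332 173 [0.581 0.032 0.208]
425 235 [ 0.464 -0.165  0.112]
435 230 [ 0.474 -0.186  0.116]
390 295 [ 0.341 -0.083  0.127]
433 85 [ 0.804 -0.201  0.115]
350 160 [ 0.622 -0.007  0.152]
306 145 [0.698 0.094 0.024]
s 365 193 [ 0.458 -0.158  0.087]
s 296 180 [0.579 0.039 0.179]
s 296 172 [0.581 0.036 0.201]
s 258 283 [0.462 0.349 0.095]
s 258 300 [0.456 0.359 0.058]
s 285 162 [ 0.783 -0.184  0.102]
s 290 195 [ 0.652 -0.031  0.078]
```

View pics/z.png

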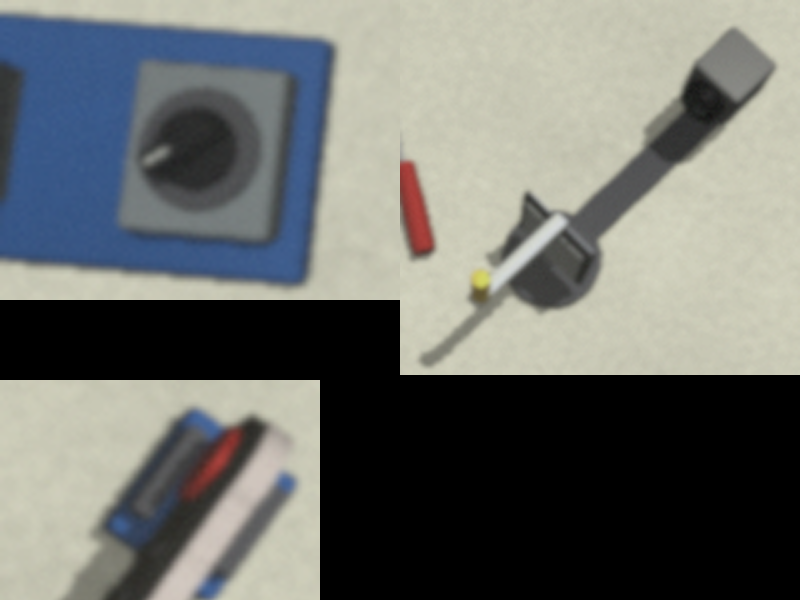

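View pics/z2.png

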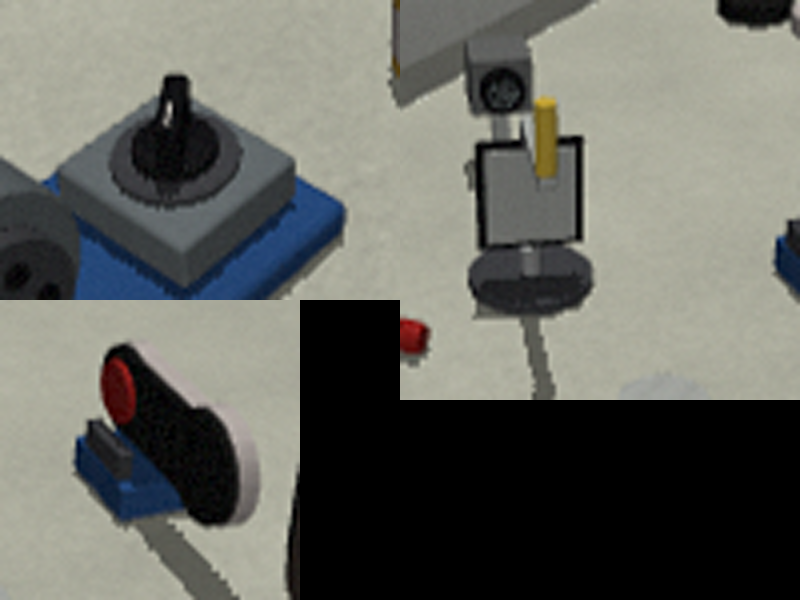

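Run:
```python
from h import *
from scipy.spatial.transform import Rotation as Rn
ob=robot.observe();R0=Rn.from_rotvec(ob['tool_rot']).as_matrix();print(R0.round(3))
for t in('top0','side0'):
    c=load(t);P=cloud(c);x,y,z=P[...,0],P[...,1],P[...,2]
    m=(abs(x-.465)<.06)&(abs(y-.335)<.06)
    for lo,hi in((.074,.105),(.085,.105),(.062,.07),(.05,.06)):
        s=P[m&(z>lo)&(z<hi)]
        if len(s)<8: continue
        q=s[:,:2].astype(np.float32);r=cv2.minAreaRect(q*1000)
        C=np.cov(q.T);w,v=np.linalg.eigh(C)
        print(t,lo,len(s),s.mean(0).round(4),'pca',np.degrees(np.arctan2(v[1,1],v[0,1])).round(1),np.sqrt(w)*1000,r)
    # base plate blue
    h=cv2.cvtColor(c['color'],cv2.COLOR_BGR2HSV)
    b=(h[...,0]>95)&(h[...,0]<125)&(h[...,1]>120)&(z<.03)&(z>.004)&(abs(x-.465)<.15)&(y>.23)&(y<.7)
    print(t,'plate',b.sum(),cv2.minAreaRect((P[b][:,:2]*1000).astype(np.float32)))
    ye=(h[...,0]>20)&(h[...,0]<35)&(h[...,1]>100)&(abs(x-.58)<.05)&(abs(y-.035)<.05)&(z>.14)
    s=P[ye];print(t,'pin',len(s),s.mean(0),np.median(s,0))
    s=P[ye&(z>.203)];print('pintop',len(s),s.mean(0) if len(s) else '')
    re=((h[...,0]<8)|(h[...,0]>172))&(h[...,1]>130)&(abs(x-.46)<.05)&(abs(y+.16)<.06)&(z>.04)
    s=P[re];mm=s.mean(0);w,v=np.linalg.eigh(np.cov(s.T));print(t,'patch',len(s),mm,(s.min(0)+s.max(0))/2,v[:,0])
    ca=(z>.108)&(z<.12)&(abs(x-.8)<.06)&(abs(y+.195)<.06)
    s=P[ca];print(t,'cam',len(s),cv2.minAreaRect((s[:,:2]*1000).astype(np.float32)))
    ft=(z>.003)&(z<.03)&(np.hypot(x-.649,y+.037)<.07)
    s=P[ft];print(t,'foot',len(s),cv2.minEnclosingCircle((s[:,:2]*1000).astype(np.float32)) if len(s) else '')
    fr=(z>.04)&(z<.133)&(np.hypot(x-.649,y+.037)<.06)
    s=P[fr];print(t,'mirror',len(s),s.mean(0),cv2.minAreaRect((s[:,:2]*1000).astype(np.float32)))
```

```text
[[-0.     0.36  -0.933]
 [ 0.001 -0.933 -0.36 ]
 [-1.    -0.001 -0.   ]]
top0 0.074 177 [0.4703 0.3395 0.093 ] pca 123.7 [ 4.3482635  13.37669803] ((471.00579833984375, 341.3131103515625), (14.387080192565918, 44.59552764892578), 32.95994567871094)
top0 0.085 146 [0.4705 0.3406 0.0958] pca 123.6 [ 4.22914901 13.13196325] ((471.00579833984375, 341.3131103515625), (14.387080192565918, 44.59552764892578), 32.95994567871094)
top0 0.062 193 [0.4685 0.3376 0.0666] pca -160.4 [12.95771959 15.33961991] ((472.3732604980469, 336.9684143066406), (55.50990676879883, 55.88273239135742), 45.0799446105957)
top0 0.05 1076 [0.4706 0.339  0.0544] pca 176.7 [28.50149054 32.5802144 ] ((470.9119873046875, 342.15313720703125), (89.93802642822266, 99.59834289550781), 84.5939712524414)
top0 plate 2945 ((476.2552490234375, 401.5304260253906), (239.4616241455078, 143.39418029785156), 84.5842056274414)
top0 pin 57 [0.58213939 0.03304347 0.20054811] [0.58103903 0.03226118 0.20671897]
pintop 40 [0.58392458 0.03313099 0.20766018]
top0 patch 90 [ 0.46356721 -0.16241771  0.10677524] [ 0.46444453 -0.16354298  0.1071
[... 1109 characters left out ...]
.4146728515625, 432.36553955078125), (298.153076171875, 149.93521118164062), 84.47758483886719)
side0 pin 95 [0.58098198 0.03704907 0.18053459] [0.58049693 0.03766748 0.18015993]
pintop 12 [0.58228088 0.03481562 0.20441134]
side0 patch 116 [ 0.46189735 -0.16128536  0.0874151 ] [ 0.4486268  -0.15769584  0.08571583] [-0.58925374 -0.80638836 -0.05017816]
side0 cam 92 ((801.6400756835938, -202.86709594726562), (54.11079788208008, 57.50241470336914), 43.12779235839844)
side0 foot 410 ((648.7459716796875, -42.297218322753906), 53.2547492980957)
side0 mirror 621 [ 0.64761574 -0.03311674  0.08434649] ((646.8311157226562, -34.0626106262207), (82.15028381347656, 15.776436805725098), 39.07069396972656)
```

```bash
cat > go.py <<'E'
# usage: go.py "x y z jawdeg" ... from the commanded pose in cmd.txt (or measured): prints tool shifts
import sys; from h import *
from scipy.spatial.transform import Rotation as Rn
def Rd(a): 
    a=np.radians(a); y=np.array([np.cos(a),np.sin(a),0]);x=np.array([0,0,-1.]);return np.stack([x,y,np.cross(x,y)],1)
def conv(base,tg):
    R0=Rd(base[3]);d=R0.T@(np.array(tg[:3])-base[:3])*1000
    return d.round(1),round(-np.radians(tg[3]-base[3]),3)
P=[list(map(float,a.split())) for a in sys.argv[1:]]
for t in P[1:]: print(t,conv(P[0],t))
E
python3 go.py "0.2253 -0.5827 0.193 -68.9" "0.52 -0.2 0.30 0"
```

```text
[0.52, -0.2, 0.3, 0.0] (array([-107. , -251. , -412.7]), np.float64(-1.203))
```

Call:
{"method": "apply_moves", "body": {"steps": [{"jaw": 0,"tx": -107,"ty": -251,"tz": -413,"rx": -1.203,"ry": 0,"rz": 0},{"jaw": 0,"tx": -107,"ty": -251,"tz": -413,"rx": -1.203,"ry": 0,"rz": 0},{"jaw": 0,"tx": -107,"ty": -251,"tz": -413,"rx": -1.203,"ry": 0,"rz": 0},{"jaw": 0,"tx": -107,"ty": -251,"tz": -413,"rx": -1.203,"ry": 0,"rz": 0},{"jaw": 0,"tx": -107,"ty": -251,"tz": -413,"rx": -1.203,"ry": 0,"rz": 0},{"jaw": 0,"tx": -107,"ty": -251,"tz": -413,"rx": -1.203,"ry": 0,"rz": 0},{"jaw": 0,"tx": -107,"ty": -251,"tz": -413,"rx": -1.203,"ry": 0,"rz": 0},{"jaw": 0,"tx": -107,"ty": -251,"tz": -413,"rx": -1.203,"ry": 0,"rz": 0},{"jaw": 0,"tx": -107,"ty": -251,"tz": -413,"rx": -1.203,"ry": 0,"rz": 0},{"jaw": 0,"tx": -107,"ty": -251,"tz": -413,"rx": -1.203,"ry": 0,"rz": 0}], "force": 40}}

```text
time_s: 1.1
eef_pos: [0.521, -0.1979, 0.3003]
tool_rot: [1.208, 1.21, -1.208]
wrist_force: [0.1, -1.1, 0.1]
grip_width: 0.998
```

Call:
{"method": "apply_moves", "body": {"steps": [{"jaw": 0,"tx": 100,"ty": -49.5,"tz": -541.5,"rx": -0.576,"ry": 0,"rz": 0},{"jaw": 0,"tx": 100,"ty": -49.5,"tz": -541.5,"rx": -0.576,"ry": 0,"rz": 0},{"jaw": 0,"tx": 100,"ty": -49.5,"tz": -541.5,"rx": -0.576,"ry": 0,"rz": 0},{"jaw": 0,"tx": 100,"ty": -49.5,"tz": -541.5,"rx": -0.576,"ry": 0,"rz": 0},{"jaw": 0,"tx": 100,"ty": -49.5,"tz": -541.5,"rx": -0.576,"ry": 0,"rz": 0},{"jaw": 0,"tx": 100,"ty": -49.5,"tz": -541.5,"rx": -0.576,"ry": 0,"rz": 0},{"jaw": 0,"tx": 100,"ty": -49.5,"tz": -541.5,"rx": -0.576,"ry": 0,"rz": 0},{"jaw": 0,"tx": 100,"ty": -49.5,"tz": -541.5,"rx": -0.576,"ry": 0,"rz": 0},{"jaw": 0,"tx": 100,"ty": -49.5,"tz": -541.5,"rx": -0.576,"ry": 0,"rz": 0},{"jaw": 0,"tx": 100,"ty": -49.5,"tz": -541.5,"rx": -0.576,"ry": 0,"rz": 0}]}}

```text
time_s: 2.1
eef_pos: [0.4742, 0.2917, 0.2089]
tool_rot: [0.774, 1.428, -0.775]
wrist_force: [-0.2, -0.2, -0.4]
grip_width: 0.998
```

```bash
cat > st.py <<'E'
from h import *
from scipy.spatial.transform import Rotation as Rn
o=robot.observe();R=Rn.from_rotvec(o['tool_rot']).as_matrix()
print(o['time_s'],o['eef_pos'].round(4),'jaw',np.degrees(np.arctan2(R[1,1],R[0,1])).round(2),'xaxis',R[:,0].round(3),o['wrist_force'].round(1),o['ft_torque'].round(2),o['grip_width'],o['joint_pos'].round(3))
E
python3 - <<'E'
from h import *
snap('top','top1')
E
python3 st.py
```

```text
2.15 [0.4728 0.2971 0.2074] jaw 33.21 xaxis [-0.002  0.001 -1.   ] [-4.7  2.3 -1.9] [0.08 0.16 0.02] 0.9971280929366 [ 0.442  0.382  1.705  0.002  1.056 -0.139]
```

View pics/top1.png

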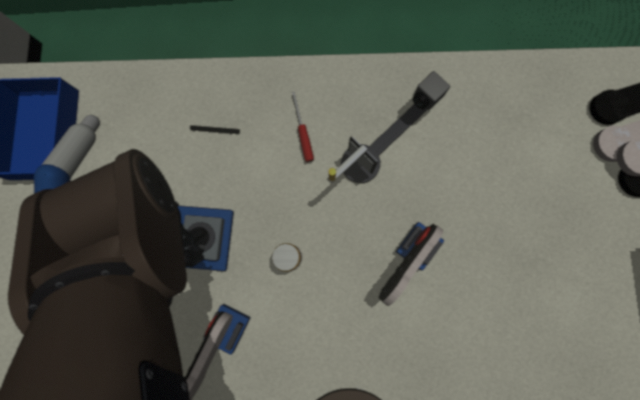

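```bash
python3 - <<'E'
from h import *
P=cloud(load('top1'))
for u,v in[(60,145),(55,180),(135,175),(100,190),(160,230),(45,220),(80,260),(30,270)]:print(u,v,P[v,u].round(3))
P=cloud(load('top0'))
for u,v in[(60,145),(55,180),(75,215),(45,205)]:print(u,v,P[v,u].round(3))
E
python3 go.py "0.4725 0.2985 0.207 33" "0.4705 0.3415 0.11 33"  "0.4705 0.3415 0.072 33"
```

```text
60 145 [0.615 0.5   0.31 ]
55 180 [0.548 0.486 0.332]
135 175 [0.503 0.239 0.544]
100 190 [0.487 0.272 0.548]
160 230 [0.446 0.212 0.539]
45 220 [0.457 0.327 0.548]
80 260 [0.416 0.254 0.597]
30 270 [0.408 0.311 0.579]
60 145 [0.615 0.5   0.311]
55 180 [0.548 0.486 0.332]
75 215 [0.498 0.487 0.276]
45 205 [0.508 0.5   0.33 ]
[0.4705, 0.3415, 0.11, 33.0] (array([ 97. ,  21.7, -37.2]), np.float64(-0.0))
[0.4705, 0.3415, 0.072, 33.0] (array([135. ,  21.7, -37.2]), np.float64(-0.0))
```

Call:
{"method": "apply_moves", "body": {"steps": [{"jaw": 0,"tx": 20,"ty": 11,"tz": -18,"rx": 0,"ry": 0,"rz": 0},{"jaw": 0,"tx": 40,"ty": 21.7,"tz": -37.2,"rx": 0,"ry": 0,"rz": 0},{"jaw": 0,"tx": 60,"ty": 21.7,"tz": -37.2,"rx": 0,"ry": 0,"rz": 0},{"jaw": 0,"tx": 60,"ty": 21.7,"tz": -37.2,"rx": 0,"ry": 0,"rz": 0},{"jaw": 0,"tx": 60,"ty": 21.7,"tz": -37.2,"rx": 0,"ry": 0,"rz": 0},{"jaw": 0,"tx": 60,"ty": 21.7,"tz": -37.2,"rx": 0,"ry": 0,"rz": 0},{"jaw": 0,"tx": 60,"ty": 21.7,"tz": -37.2,"rx": 0,"ry": 0,"rz": 0},{"jaw": 0,"tx": 60,"ty": 21.7,"tz": -37.2,"rx": 0,"ry": 0,"rz": 0},{"jaw": 0,"tx": 60,"ty": 21.7,"tz": -37.2,"rx": 0,"ry": 0,"rz": 0},{"jaw": 0,"tx": 60,"ty": 21.7,"tz": -37.2,"rx": 0,"ry": 0,"rz": 0}]}}

```text
time_s: 3.15
eef_pos: [0.4728, 0.3326, 0.1497]
tool_rot: [0.775, 1.428, -0.775]
wrist_force: [0.8, 0.6, 0.9]
grip_width: 0.999
```

```bash
python3 st.py
```

```text
3.15 [0.4728 0.3326 0.1497] jaw 33.05 xaxis [ 0.  0. -1.] [0.8 0.6 0.9] [-0.01  0.   -0.03] 0.9994193804505637 [ 0.499  0.472  1.726 -0.     0.943 -0.078]
```

```bash
python3 go.py "0.4728 0.3326 0.1497 33" "0.4705 0.3415 0.072 33"
```

```text
[0.4705, 0.3415, 0.072, 33.0] (array([77.7,  2.9, -8.7]), np.float64(-0.0))
```

Call:
{"method": "apply_moves", "body": {"steps": [{"jaw": 0,"tx": 10,"ty": 3,"tz": -8.7,"rx": 0,"ry": 0,"rz": 0},{"jaw": 0,"tx": 30,"ty": 3,"tz": -8.7,"rx": 0,"ry": 0,"rz": 0},{"jaw": 0,"tx": 50,"ty": 3,"tz": -8.7,"rx": 0,"ry": 0,"rz": 0},{"jaw": 0,"tx": 67,"ty": 3,"tz": -8.7,"rx": 0,"ry": 0,"rz": 0},{"jaw": 0,"tx": 77,"ty": 3,"tz": -8.7,"rx": 0,"ry": 0,"rz": 0},{"jaw": 120,"tx": 77,"ty": 3,"tz": -8.7,"rx": 0,"ry": 0,"rz": 0},{"jaw": 255,"tx": 77,"ty": 3,"tz": -8.7,"rx": 0,"ry": 0,"rz": 0},{"jaw": 255,"tx": 77,"ty": 3,"tz": -8.7,"rx": 0,"ry": 0,"rz": 0},{"jaw": 255,"tx": 77,"ty": 3,"tz": -8.7,"rx": 0,"ry": 0,"rz": 0},{"jaw": 255,"tx": 77,"ty": 3,"tz": -8.7,"rx": 0,"ry": 0,"rz": 0}], "force": 40}}

```text
time_s: 4.15
eef_pos: [0.4707, 0.3417, 0.073]
tool_rot: [0.775, 1.428, -0.774]
wrist_force: [0.6, 0.4, 0.1]
grip_width: 0.145
```

```bash
python3 st.py
```

```text
4.15 [0.4707 0.3417 0.073 ] jaw 33.06 xaxis [ 0.001  0.    -1.   ] [0.6 0.4 0.1] [ 0.01 -0.02  0.04] 0.14490604435602042 [ 0.514  0.575  1.786 -0.     0.779 -0.062]
```

Call:
{"method": "apply_moves", "body": {"steps": [{"jaw": 255,"tx": 0,"ty": 0,"tz": 0,"rx": 0,"ry": 0,"rz": 0},{"jaw": 255,"tx": 0,"ty": 0,"tz": 0,"rx": -0.1,"ry": 0,"rz": 0},{"jaw": 255,"tx": 0,"ty": 0,"tz": 0,"rx": -0.22,"ry": 0,"rz": 0},{"jaw": 255,"tx": 0,"ty": 0,"tz": 0,"rx": -0.34,"ry": 0,"rz": 0},{"jaw": 255,"tx": 0,"ty": 0,"tz": 0,"rx": -0.46,"ry": 0,"rz": 0},{"jaw": 255,"tx": 0,"ty": 0,"tz": 0,"rx": -0.58,"ry": 0,"rz": 0},{"jaw": 255,"tx": 0,"ty": 0,"tz": 0,"rx": -0.7,"ry": 0,"rz": 0},{"jaw": 255,"tx": 0,"ty": 0,"tz": 0,"rx": -0.8,"ry": 0,"rz": 0},{"jaw": 255,"tx": 0,"ty": 0,"tz": 0,"rx": -0.86,"ry": 0,"rz": 0},{"jaw": 255,"tx": 0,"ty": 0,"tz": 0,"rx": -0.86,"ry": 0,"rz": 0}]}}

```text
time_s: 5.15
eef_pos: [0.4705, 0.3416, 0.0725]
tool_rot: [0.104, 1.568, -0.104]
wrist_force: [0.4, -0.2, -0.2]
grip_width: 0.002
```

```bash
python3 st.py
```

```text
5.15 [0.4705 0.3416 0.0725] jaw 82.38 xaxis [ 0.  0. -1.] [ 0.4 -0.2 -0.2] [-0.07  0.01 -0.06] 0.00172398099587122 [ 0.514  0.576  1.787 -0.     0.779 -0.923]
```

Run:
```python
from h import *
a=snap('side','side2')['color'];b=snap('top','top2')['color']
o=np.zeros((600,800,3),np.uint8)
o[:400,:400]=cv2.resize(a[230:330,210:310],(400,400),interpolation=2)
o[:400,400:]=cv2.resize(b[180:280,150:250],(400,400),interpolation=2)
cv2.imwrite('pics/z3.png',o[:400])
```

```text
(no output)
```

View pics/z3.png

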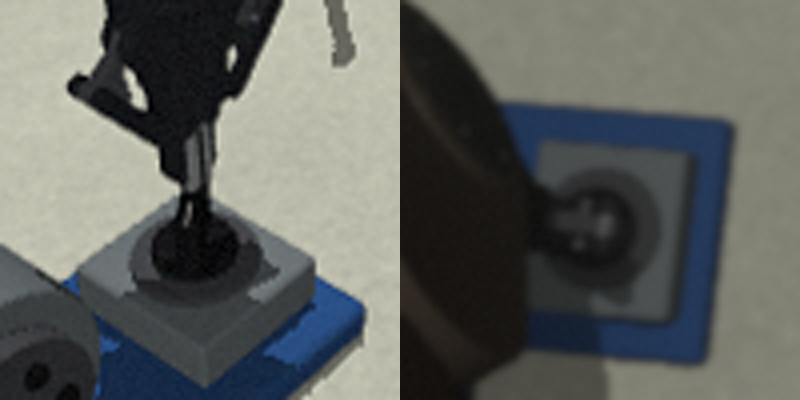

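View pics/side2.png

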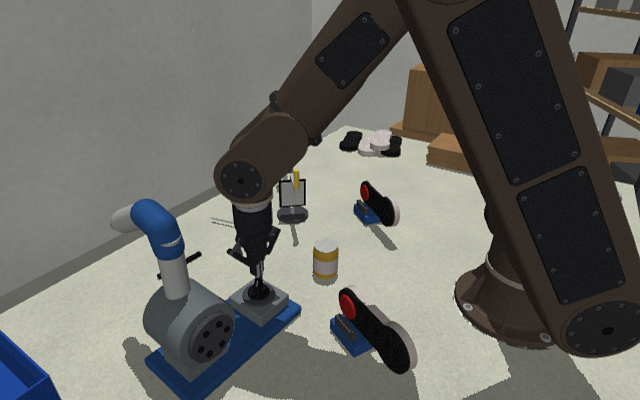

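Call:
{"method": "apply_moves", "body": {"steps": [{"jaw": 0,"tx": 0,"ty": 0,"tz": 0,"rx": -0.86,"ry": 0,"rz": 0},{"jaw": 0,"tx": 0,"ty": 0,"tz": 0,"rx": 0,"ry": 0,"rz": 0},{"jaw": 0,"tx": 0,"ty": 0,"tz": 0,"rx": 0,"ry": 0,"rz": 0},{"jaw": 0,"tx": 0,"ty": 0,"tz": 0,"rx": 0,"ry": 0,"rz": 0},{"jaw": 0,"tx": -20,"ty": 0,"tz": 0,"rx": 0,"ry": 0,"rz": 0},{"jaw": 0,"tx": -60,"ty": 0,"tz": 0,"rx": 0,"ry": 0,"rz": 0},{"jaw": 0,"tx": -100,"ty": 0,"tz": 0,"rx": 0,"ry": 0,"rz": 0},{"jaw": 0,"tx": -100,"ty": 0,"tz": 0,"rx": 0,"ry": 0,"rz": 0},{"jaw": 0,"tx": -100,"ty": 0,"tz": 0,"rx": 0,"ry": 0,"rz": 0},{"jaw": 0,"tx": -100,"ty": 0,"tz": 0,"rx": 0,"ry": 0,"rz": 0}]}}

```text
time_s: 6.25
eef_pos: [0.47, 0.3414, 0.1714]
tool_rot: [0.104, 1.57, -0.105]
wrist_force: [0.6, 0.2, -0.4]
grip_width: 1.0
```

```bash
python3 st.py
python3 - <<'E'
from h import *
for n in('side','top'):
    c=snap(n,n+'3');P=cloud(c);x,y,z=P[...,0],P[...,1],P[...,2]
    m=(abs(x-.465)<.05)&(abs(y-.34)<.05)
    for lo,hi in((.074,.1),(.088,.1)):
        s=P[m&(z>lo)&(z<hi)]
        if len(s)>10:print(n,len(s),s.mean(0),cv2.minAreaRect((s[:,:2]*1000).astype(np.float32)))
a=load('side3')['color'];b=load('top3')['color']
o=np.zeros((400,800,3),np.uint8)
o[:400,:400]=cv2.resize(a[230:330,210:310],(400,400),interpolation=2)
o[:400,400:]=cv2.resize(b[180:280,150:250],(400,400),interpolation=2)
cv2.imwrite('pics/z4.png',o)
E
```

```text
6.25 [0.47   0.3414 0.1714] jaw 82.37 xaxis [-0.001 -0.001 -1.   ] [ 0.6  0.2 -0.4] [ 0.04 -0.03  0.03] 1.0002358342812652 [ 0.514  0.452  1.694 -0.     0.998 -0.923]
side 153 [0.46541462 0.34637994 0.0892045 ] ((469.2679443359375, 342.91845703125), (14.55168628692627, 46.33320617675781), 32.693336486816406)
side 104 [0.46765809 0.3439708  0.0932615 ] ((469.2701721191406, 342.921875), (14.543575286865234, 46.311580657958984), 32.57148742675781)
top 89 [0.47250621 0.33325438 0.0908038 ] ((470.48492431640625, 341.46429443359375), (14.187040328979492, 45.48373794555664), 34.75675964355469)
top 61 [0.47249155 0.33467255 0.09521767] ((468.59442138671875, 339.45172119140625), (13.693971633911133, 45.11459732055664), 44.9050407409668)
```

View pics/z4.png

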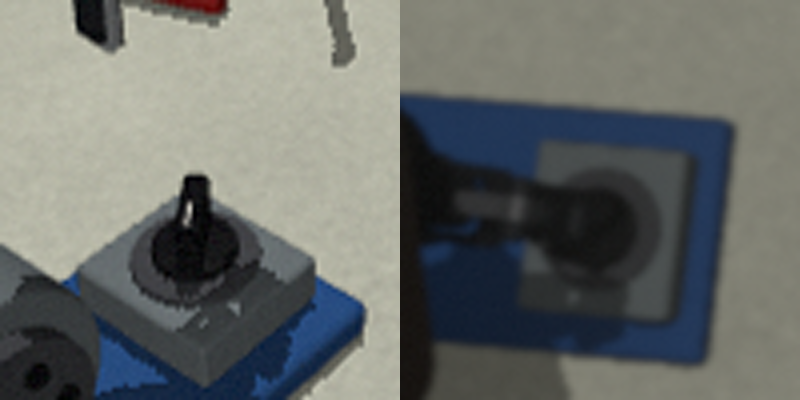

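Run:
```python
from h import *
for t in('side2','side3'):
    P=cloud(load(t));x,y,z=P[...,0],P[...,1],P[...,2]
    m=(np.hypot(x-.470,y-.341)<.09)&(z>.08)&(z<.3)
    h,e=np.histogram(z[m],np.arange(.08,.3,.01));print(t,list(zip(e.round(2),h)))
    for lo in np.arange(.06,.3,.02):
        s=P[m&(z>lo)&(z<lo+.02)]
        if len(s): print(lo.round(3),len(s),s.min(0).round(3),s.max(0).round(3),s.mean(0).round(3))
for t in('side2','side3'):
    im=load(t)['color'];cv2.imwrite(f'pics/{t}z.png',cv2.resize(cv2.convertScaleAbs(im[180:310,190:320],alpha=1.8,beta=15),(600,600),interpolation=2))
```

```text
side2 [(np.float64(0.08), np.int64(34)), (np.float64(0.09), np.int64(75)), (np.float64(0.1), np.int64(1)), (np.float64(0.11), np.int64(23)), (np.float64(0.12), np.int64(58)), (np.float64(0.13), np.int64(53)), (np.float64(0.14), np.int64(39)), (np.float64(0.15), np.int64(70)), (np.float64(0.16), np.int64(133)), (np.float64(0.17), np.int64(126)), (np.float64(0.18), np.int64(147)), (np.float64(0.19), np.int64(191)), (np.float64(0.2), np.int64(229)), (np.float64(0.21), np.int64(186)), (np.float64(0.22), np.int64(71)), (np.float64(0.23), np.int64(58)), (np.float64(0.24), np.int64(176)), (np.float64(0.25), np.int64(167)), (np.float64(0.26), np.int64(181)), (np.float64(0.27), np.int64(192)), (np.float64(0.28), np.int64(250))]
0.08 109 [0.453 0.321 0.08 ] [0.482 0.363 0.097] [0.464 0.348 0.091]
0.1 24 [0.457 0.332 0.108] [0.47  0.354 0.119] [0.461 0.346 0.115]
0.12 111 [0.457 0.329 0.12 ] [0.477 0.358 0.14 ] [0.464 0.348 0.13 ]
0.14 109 [0.452 0.31  0.14 ] [0.477 0.374 0.16 ] [0.46  0.345 0.152]
0.16 259 [0.451 0.296 0.16 ] [0.489 0.39  0.18 ] [0.461 0.346 0.17 ]
0.18 338 [0.449 0.283 0.18 ]
[... 738 characters left out ...]
8), np.int64(0)), (np.float64(0.19), np.int64(0)), (np.float64(0.2), np.int64(0)), (np.float64(0.21), np.int64(0)), (np.float64(0.22), np.int64(54)), (np.float64(0.23), np.int64(94)), (np.float64(0.24), np.int64(96)), (np.float64(0.25), np.int64(95)), (np.float64(0.26), np.int64(98)), (np.float64(0.27), np.int64(246)), (np.float64(0.28), np.int64(294))]
0.08 130 [0.453 0.32  0.08 ] [0.487 0.363 0.096] [0.466 0.345 0.091]
0.22 148 [0.451 0.287 0.221] [0.484 0.401 0.24 ] [0.465 0.344 0.232]
0.24 191 [0.451 0.286 0.24 ] [0.483 0.399 0.26 ] [0.465 0.346 0.25 ]
0.26 344 [0.446 0.27  0.26 ] [0.491 0.418 0.28 ] [0.465 0.356 0.272]
0.28 563 [0.447 0.272 0.28 ] [0.491 0.416 0.3  ] [0.464 0.356 0.29 ]
```

View pics/side2z.png

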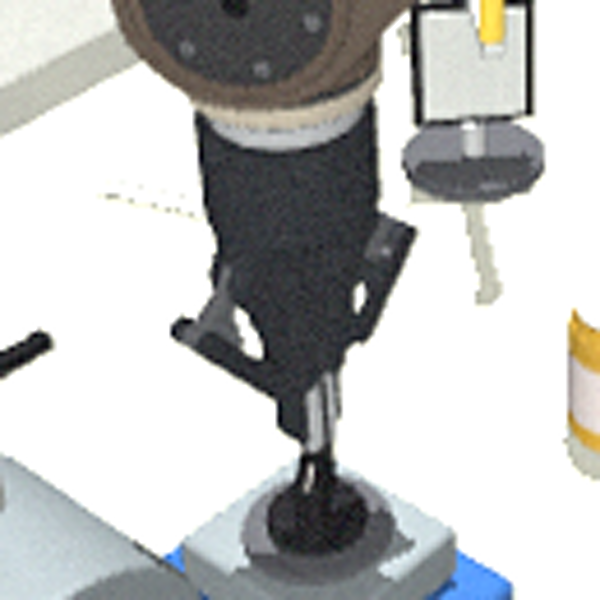

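View pics/side3z.png

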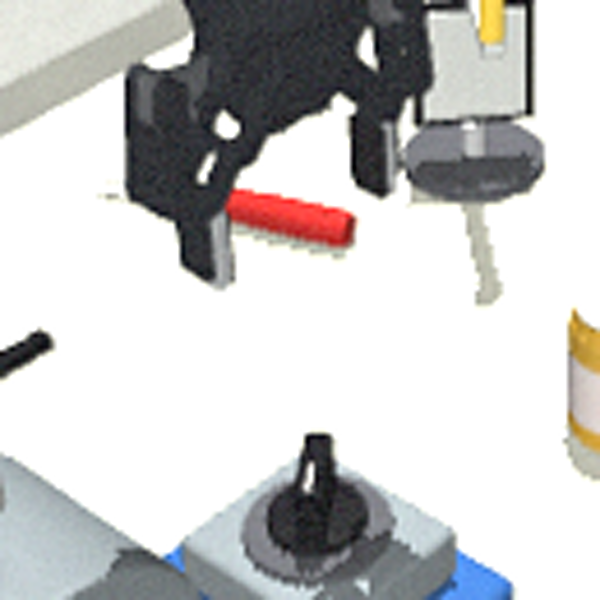

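Call:
{"method": "apply_moves", "body": {"steps": [{"jaw": 0,"tx": 0,"ty": 0,"tz": 0,"rx": 0.15,"ry": 0,"rz": 0},{"jaw": 0,"tx": 10,"ty": 0,"tz": 0,"rx": 0.3,"ry": 0,"rz": 0},{"jaw": 0,"tx": 20,"ty": 0,"tz": 0,"rx": 0.45,"ry": 0,"rz": 0},{"jaw": 0,"tx": 30,"ty": 0,"tz": 0,"rx": 0.6,"ry": 0,"rz": 0},{"jaw": 0,"tx": 45,"ty": 0,"tz": 0,"rx": 0.74,"ry": 0,"rz": 0},{"jaw": 0,"tx": 65,"ty": 0,"tz": 0,"rx": 0.862,"ry": 0,"rz": 0},{"jaw": 0,"tx": 85,"ty": 0,"tz": 0,"rx": 0.862,"ry": 0,"rz": 0},{"jaw": 0,"tx": 105,"ty": 0,"tz": 0,"rx": 0.862,"ry": 0,"rz": 0},{"jaw": 0,"tx": 122,"ty": 0,"tz": 0,"rx": 0.862,"ry": 0,"rz": 0},{"jaw": 0,"tx": 132,"ty": 0,"tz": 0,"rx": 0.862,"ry": 0,"rz": 0}]}}

```text
time_s: 7.35
eef_pos: [0.4697, 0.3411, 0.0383]
tool_rot: [0.774, 1.429, -0.778]
wrist_force: [0.3, -1.0, 0.0]
grip_width: 1.0
```

```bash
python3 st.py
python3 - <<'E'
from h import *
c=snap('side','side4');P=cloud(c);z=P[...,2]
im=c['color'];cv2.imwrite('pics/side4z.png',cv2.resize(cv2.convertScaleAbs(im[180:310,190:320],alpha=1.8,beta=15),(600,600),interpolation=2))
E
```

```text
7.35 [0.4697 0.3411 0.0383] jaw 32.96 xaxis [-0.003 -0.002 -1.   ] [ 0.3 -1.   0. ] [-0.01 -0.04  0.01] 0.9996758480755195 [ 0.514  0.625  1.809 -0.     0.71  -0.061]
```

View pics/side4z.png

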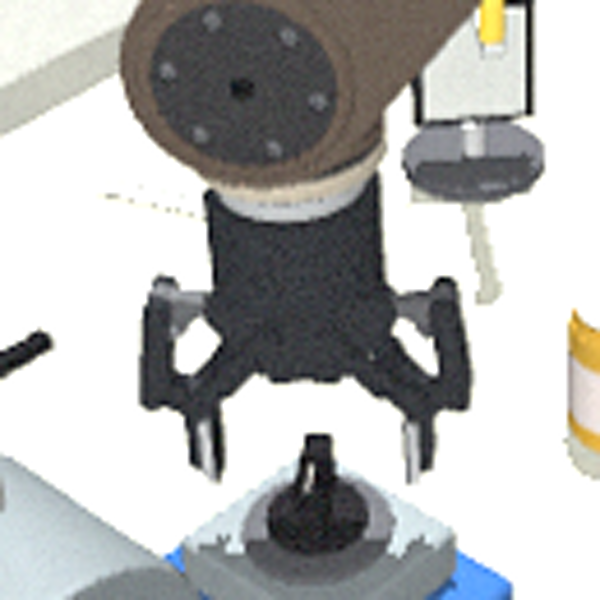

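Call:
{"method": "apply_moves", "body": {"steps": [{"jaw": 255,"tx": 0,"ty": 0,"tz": 0,"rx": 0,"ry": 0,"rz": 0},{"jaw": 255,"tx": 0,"ty": 0,"tz": 0,"rx": 0,"ry": 0,"rz": 0},{"jaw": 255,"tx": 0,"ty": 0,"tz": 0,"rx": 0,"ry": 0,"rz": 0},{"jaw": 255,"tx": 0,"ty": 0,"tz": 0,"rx": 0,"ry": 0,"rz": 0},{"jaw": 255,"tx": 0,"ty": 0,"tz": 0,"rx": 0,"ry": 0,"rz": 0},{"jaw": 255,"tx": 0,"ty": 0,"tz": 0,"rx": 0,"ry": 0,"rz": 0},{"jaw": 255,"tx": 0,"ty": 0,"tz": 0,"rx": -0.05,"ry": 0,"rz": 0},{"jaw": 255,"tx": 0,"ty": 0,"tz": 0,"rx": -0.12,"ry": 0,"rz": 0},{"jaw": 255,"tx": 0,"ty": 0,"tz": 0,"rx": -0.2,"ry": 0,"rz": 0},{"jaw": 255,"tx": 0,"ty": 0,"tz": 0,"rx": -0.3,"ry": 0,"rz": 0}], "force": 40}}

```text
time_s: 8.4
eef_pos: [0.4704, 0.3415, 0.041]
tool_rot: [0.542, 1.502, -0.542]
wrist_force: [-3.7, -3.2, 8.2]
grip_width: 0.154
```

```bash
python3 st.py
```

```text
8.4 [0.4704 0.3415 0.041 ] jaw 50.32 xaxis [ 0. -0. -1.] [-3.7 -3.2  8.2] [-0.4   0.41 -0.09] 0.15410400066526736 [ 0.514  0.621  1.808 -0.     0.712 -0.364]
```

Call:
{"method": "apply_moves", "body": {"steps": [{"jaw": 255,"tx": -2,"ty": 0,"tz": 0,"rx": -0.1,"ry": 0,"rz": 0},{"jaw": 255,"tx": -2,"ty": 0,"tz": 0,"rx": -0.2,"ry": 0,"rz": 0},{"jaw": 255,"tx": -2,"ty": 0,"tz": 0,"rx": -0.3,"ry": 0,"rz": 0},{"jaw": 255,"tx": -2,"ty": 0,"tz": 0,"rx": -0.4,"ry": 0,"rz": 0},{"jaw": 255,"tx": -2,"ty": 0,"tz": 0,"rx": -0.5,"ry": 0,"rz": 0},{"jaw": 255,"tx": -2,"ty": 0,"tz": 0,"rx": -0.57,"ry": 0,"rz": 0},{"jaw": 255,"tx": -2,"ty": 0,"tz": 0,"rx": -0.61,"ry": 0,"rz": 0},{"jaw": 255,"tx": -2,"ty": 0,"tz": 0,"rx": -0.64,"ry": 0,"rz": 0},{"jaw": 255,"tx": -2,"ty": 0,"tz": 0,"rx": -0.64,"ry": 0,"rz": 0},{"jaw": 255,"tx": -2,"ty": 0,"tz": 0,"rx": -0.64,"ry": 0,"rz": 0}]}}

```text
time_s: 9.4
eef_pos: [0.4699, 0.3406, 0.0412]
tool_rot: [0.045, 1.573, -0.047]
wrist_force: [2.1, -4.4, -11.7]
grip_width: 0.153
```

```bash
python3 st.py
```

```text
9.4 [0.4699 0.3406 0.0412] jaw 86.66 xaxis [-0.002 -0.002 -1.   ] [  2.1  -4.4 -11.7] [-0.78 -0.48 -0.94] 0.15253691192859808 [ 0.514  0.621  1.808 -0.     0.715 -0.999]
```

Call:
{"method": "apply_moves", "body": {"steps": [{"jaw": 255,"tx": 0,"ty": 0,"tz": 0,"rx": 0,"ry": 0,"rz": 0},{"jaw": 0,"tx": 0,"ty": 0,"tz": 0,"rx": 0,"ry": 0,"rz": 0},{"jaw": 0,"tx": 0,"ty": 0,"tz": 0,"rx": 0,"ry": 0,"rz": 0},{"jaw": 0,"tx": 0,"ty": 0,"tz": 0,"rx": 0,"ry": 0,"rz": 0},{"jaw": 0,"tx": 0,"ty": 0,"tz": 0,"rx": 0,"ry": 0,"rz": 0},{"jaw": 0,"tx": -20,"ty": 0,"tz": 0,"rx": 0,"ry": 0,"rz": 0},{"jaw": 0,"tx": -60,"ty": 0,"tz": 0,"rx": 0,"ry": 0,"rz": 0},{"jaw": 0,"tx": -110,"ty": 0,"tz": 0,"rx": 0,"ry": 0,"rz": 0},{"jaw": 0,"tx": -155,"ty": 0,"tz": 0,"rx": 0,"ry": 0,"rz": 0},{"jaw": 0,"tx": -200,"ty": 0,"tz": 0,"rx": 0,"ry": 0,"rz": 0}]}}

```text
time_s: 10.4
eef_pos: [0.4702, 0.3416, 0.2448]
tool_rot: [0.044, 1.57, -0.043]
wrist_force: [-0.4, 0.5, -0.8]
grip_width: 0.999
```

```bash
python3 st.py
python3 - <<'E'
from h import *
for n in('side','top'):
    c=snap(n,n+'5');P=cloud(c);x,y,z=P[...,0],P[...,1],P[...,2]
    m=(abs(x-.465)<.05)&(abs(y-.34)<.05)
    s=P[m&(z>.074)&(z<.1)]
    if len(s)>10:print(n,len(s),s.mean(0),cv2.minAreaRect((s[:,:2]*1000).astype(np.float32)))
im=load('side5')['color']; cv2.imwrite('pics/s5.png',im)
E
```

```text
10.4 [0.4702 0.3416 0.2448] jaw 86.81 xaxis [ 0.001  0.    -1.   ] [-0.4  0.5 -0.8] [ 0.03 -0.03  0.  ] 0.9989696191689564 [ 0.515  0.38   1.601 -0.     1.16  -1.   ]
side 210 [0.46670167 0.34486841 0.08751458] ((469.5216369628906, 342.0155334472656), (15.469074249267578, 47.313838958740234), 84.86174774169922)
top 187 [0.47010967 0.33957254 0.0924642 ] ((470.7206726074219, 341.7840270996094), (14.643020629882812, 44.92674255371094), 83.46744537353516)
```

View pics/s5.png

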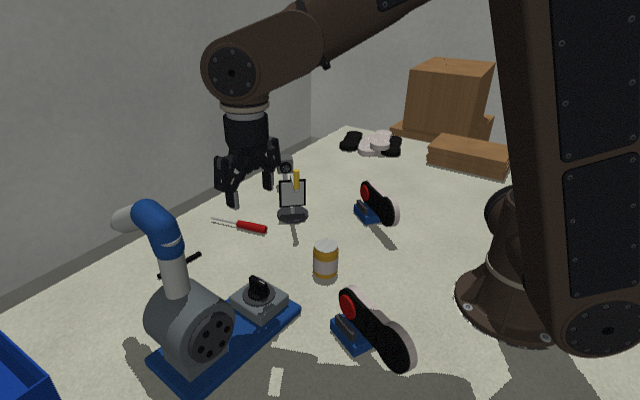

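```bash
python3 go.py "0.4702 0.3416 0.2448 86.8" "0.5835 0.033 0.205 43.2"
```

```text
[0.5835, 0.033, 0.205, 43.2] (array([  39.8, -301.8,  130.3]), np.float64(0.761))
```

Call:
{"method": "apply_moves", "body": {"steps": [{"jaw": 0,"tx": 39.8,"ty": -301.8,"tz": 130.3,"rx": 0.761,"ry": 0,"rz": 0},{"jaw": 0,"tx": 39.8,"ty": -301.8,"tz": 130.3,"rx": 0.761,"ry": 0,"rz": 0},{"jaw": 0,"tx": 39.8,"ty": -301.8,"tz": 130.3,"rx": 0.761,"ry": 0,"rz": 0},{"jaw": 0,"tx": 39.8,"ty": -301.8,"tz": 130.3,"rx": 0.761,"ry": 0,"rz": 0},{"jaw": 0,"tx": 39.8,"ty": -301.8,"tz": 130.3,"rx": 0.761,"ry": 0,"rz": 0},{"jaw": 0,"tx": 39.8,"ty": -301.8,"tz": 130.3,"rx": 0.761,"ry": 0,"rz": 0},{"jaw": 0,"tx": 39.8,"ty": -301.8,"tz": 130.3,"rx": 0.761,"ry": 0,"rz": 0},{"jaw": 0,"tx": 39.8,"ty": -301.8,"tz": 130.3,"rx": 0.761,"ry": 0,"rz": 0},{"jaw": 0,"tx": 39.8,"ty": -301.8,"tz": 130.3,"rx": 0.761,"ry": 0,"rz": 0},{"jaw": 0,"tx": 39.8,"ty": -301.8,"tz": 130.3,"rx": 0.761,"ry": 0,"rz": 0}]}}

```text
time_s: 11.5
eef_pos: [0.5834, 0.0338, 0.2025]
tool_rot: [0.638, 1.475, -0.638]
wrist_force: [0.1, 0.8, 0.3]
grip_width: 0.998
```

```bash
python3 - <<'E'
from h import *
a=snap('side','side6')
P=cloud(a);im=a['color']
cv2.imwrite('pics/s6.png',cv2.resize(cv2.convertScaleAbs(im[90:240,220:370],alpha=1.5,beta=10),(600,600),interpolation=2))
E
python3 st.py
```

```text
11.55 [0.5834 0.0341 0.2027] jaw 43.27 xaxis [ 0.  0. -1.] [ 0.2  0.2 -0.2] [-0.01 -0.01  0.01] 0.9980835307904282 [-0.055  0.423  1.649  0.     1.069 -0.81 ]
```

View pics/s6.png

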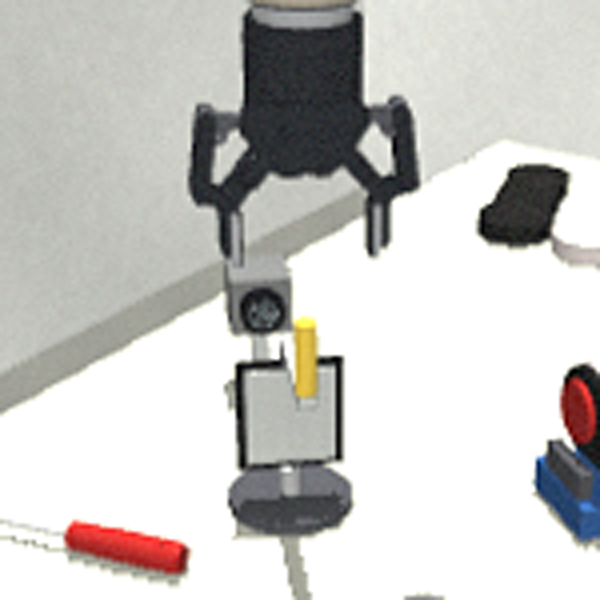

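Call:
{"method": "apply_moves", "body": {"steps": [{"jaw": 0,"tx": 10,"ty": 0,"tz": 0,"rx": 0,"ry": 0,"rz": 0},{"jaw": 0,"tx": 30,"ty": 0,"tz": 0,"rx": 0,"ry": 0,"rz": 0},{"jaw": 0,"tx": 50,"ty": 0,"tz": 0,"rx": 0,"ry": 0,"rz": 0},{"jaw": 0,"tx": 64,"ty": 0,"tz": 0,"rx": 0,"ry": 0,"rz": 0},{"jaw": 0,"tx": 70,"ty": 0,"tz": 0,"rx": 0,"ry": 0,"rz": 0},{"jaw": 255,"tx": 70,"ty": 0,"tz": 0,"rx": 0,"ry": 0,"rz": 0},{"jaw": 255,"tx": 70,"ty": 0,"tz": 0,"rx": 0,"ry": 0,"rz": 0},{"jaw": 255,"tx": 70,"ty": 0,"tz": 0,"rx": 0,"ry": 0,"rz": 0},{"jaw": 255,"tx": 70,"ty": 0,"tz": 0,"rx": 0,"ry": 0,"rz": 0},{"jaw": 255,"tx": 70,"ty": 0,"tz": 0,"rx": 0,"ry": 0,"rz": 0}], "force": 25}}

```text
time_s: 12.55
eef_pos: [0.5839, 0.033, 0.1332]
tool_rot: [0.638, 1.474, -0.638]
wrist_force: [-0.1, 0.5, 3.0]
grip_width: 0.183
```

```bash
python3 - <<'E'
from h import *
a=snap('side','side7')
im=a['color']
cv2.imwrite('pics/s7.png',cv2.resize(cv2.convertScaleAbs(im[90:240,220:370],alpha=1.5,beta=10),(600,600),interpolation=2))
E
python3 st.py
```

```text
12.6 [0.584  0.033  0.1332] jaw 43.19 xaxis [ 0.001 -0.    -1.   ] [0.3 0.2 3. ] [ 0.09  0.1  -0.03] 0.17884512774985242 [-0.056  0.5    1.726  0.     0.914 -0.81 ]
```

View pics/s7.png

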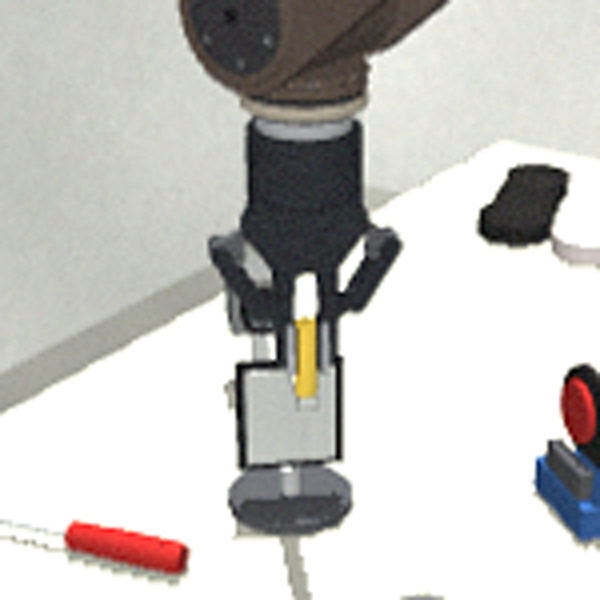

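Run:
```python
import numpy as np
from math import *
a0=133.2; piv=np.array([.584,.033])-.1*np.array([cos(radians(a0)),sin(radians(a0))]);print(piv)
y=np.array([cos(radians(43.2)),sin(radians(43.2))]);z=np.array([-y[1],y[0]])*1 
# tool z = x cross y with x=(0,0,-1): (-1)*(zhat x y) = -( -y1, y0)
z=np.array([y[1],-y[0]])
for t in np.linspace(0,.5,10)[1:]:
    p=piv+.1*np.array([cos(radians(a0)-t),sin(radians(a0)-t)])-[.584,.033]
    print(round(t,3),(p@y*1000).round(1),(p@z*1000).round(1))
pt=np.array([.462,-.1613])
d=pt-piv;print('target',(radians(-46.8)-atan2(d[1],d[0]))/2)
```

```text
[ 0.65245471 -0.03989686]
0.056 5.6 0.2
0.111 11.1 0.6
0.167 16.6 1.4
0.222 22.0 2.5
0.278 27.4 3.8
0.333 32.7 5.5
0.389 37.9 7.5
0.444 43.0 9.7
0.5 47.9 12.2
target 0.8786423861423815
```

Call:
{"method": "apply_moves", "body": {"steps": [{"jaw": 255,"tx": 0,"ty": 5.6,"tz": 0.2,"rx": 0.056,"ry": 0,"rz": 0},{"jaw": 255,"tx": 0,"ty": 11.1,"tz": 0.6,"rx": 0.111,"ry": 0,"rz": 0},{"jaw": 255,"tx": 0,"ty": 16.6,"tz": 1.4,"rx": 0.167,"ry": 0,"rz": 0},{"jaw": 255,"tx": 0,"ty": 22.0,"tz": 2.5,"rx": 0.222,"ry": 0,"rz": 0},{"jaw": 255,"tx": 0,"ty": 27.4,"tz": 3.8,"rx": 0.278,"ry": 0,"rz": 0},{"jaw": 255,"tx": 0,"ty": 32.7,"tz": 5.5,"rx": 0.333,"ry": 0,"rz": 0},{"jaw": 255,"tx": 0,"ty": 37.9,"tz": 7.5,"rx": 0.389,"ry": 0,"rz": 0},{"jaw": 255,"tx": 0,"ty": 43.0,"tz": 9.7,"rx": 0.444,"ry": 0,"rz": 0},{"jaw": 255,"tx": 0,"ty": 47.9,"tz": 12.2,"rx": 0.5,"ry": 0,"rz": 0},{"jaw": 255,"tx": 0,"ty": 47.9,"tz": 12.2,"rx": 0.5,"ry": 0,"rz": 0}]}}

```text
time_s: 13.6
eef_pos: [0.6277, 0.057, 0.1331]
tool_rot: [1.021, 1.317, -1.02]
wrist_force: [-0.1, -1.1, 5.8]
grip_width: 0.18
```

```bash
python3 st.py;  python3 - <<'E'
import numpy as np
from math import *
# continue from theta .5 to .88 in frame jaw=43.2-28.65
a0=133.2; piv=np.array([.65245,-.0399]); b=radians(43.2)-.5
y=np.array([cos(b),sin(b)]);z=np.array([y[1],-y[0]])
f=lambda t:piv+.1*np.array([cos(radians(a0)-t),sin(radians(a0)-t)])
print(f(.5))
for t in np.linspace(.5,.879,8)[1:]:
    p=f(t)-f(.5)
    print(round(t-.5,3),(p@y*1000).round(1),(p@z*1000).round(1),f(t))
E
```

```text
13.6 [0.6277 0.057  0.1331] jaw 14.52 xaxis [ 0.001 -0.    -1.   ] [-0.1 -1.1  5.8] [-0.08  0.12  0.09] 0.17971588457326151 [-0.014  0.559  1.611 -0.     0.971 -0.267]
[0.62732396 0.05689195]
0.054 5.4 0.1 [0.63259881 0.05810985]
0.108 10.8 0.6 [0.63793184 0.0590405 ]
0.162 16.2 1.3 [0.64330742 0.05968119]
0.217 21.5 2.3 [0.64870979 0.06003003]
0.271 26.7 3.6 [0.65412313 0.060086  ]
0.325 31.9 5.2 [0.65953156 0.05984894]
0.379 37.0 7.1 [0.66491924 0.05931955]
```

Call:
{"method": "apply_moves", "body": {"steps": [{"jaw": 255,"tx": 0,"ty": 5.4,"tz": 0.1,"rx": 0.054,"ry": 0,"rz": 0},{"jaw": 255,"tx": 0,"ty": 10.8,"tz": 0.6,"rx": 0.108,"ry": 0,"rz": 0},{"jaw": 255,"tx": 0,"ty": 16.2,"tz": 1.3,"rx": 0.162,"ry": 0,"rz": 0},{"jaw": 255,"tx": 0,"ty": 21.5,"tz": 2.3,"rx": 0.217,"ry": 0,"rz": 0},{"jaw": 255,"tx": 0,"ty": 26.7,"tz": 3.6,"rx": 0.271,"ry": 0,"rz": 0},{"jaw": 255,"tx": 0,"ty": 31.9,"tz": 5.2,"rx": 0.325,"ry": 0,"rz": 0},{"jaw": 255,"tx": 0,"ty": 37.0,"tz": 7.1,"rx": 0.379,"ry": 0,"rz": 0},{"jaw": 255,"tx": 0,"ty": 37.0,"tz": 7.1,"rx": 0.379,"ry": 0,"rz": 0},{"jaw": 255,"tx": 0,"ty": 37.0,"tz": 7.1,"rx": 0.379,"ry": 0,"rz": 0},{"jaw": 255,"tx": 0,"ty": 37.0,"tz": 7.1,"rx": 0.379,"ry": 0,"rz": 0}]}}

```text
time_s: 14.6
eef_pos: [0.6647, 0.0597, 0.1332]
tool_rot: [1.299, 1.148, -1.298]
wrist_force: [0.4, 3.3, 5.2]
grip_width: 0.182
```

```bash
python3 st.py
python3 - <<'E'
from h import *
from math import *
for n in('side','top'):
    c=snap(n,n+'8');P=cloud(c);x,y,z=P[...,0],P[...,1],P[...,2]
    m=(z>.04)&(z<.133)&(np.hypot(x-.652,y+.04)<.06)
    s=P[m];print(n,len(s),s.mean(0) if len(s) else '',cv2.minAreaRect((s[:,:2]*1000).astype(np.float32)) if len(s) else '')
    if len(s):
        sl=s[(s[:,2]>.05)&(s[:,2]<.12)]
        v=cv2.fitLine((sl[:,:2]).astype(np.float32),cv2.DIST_HUBER,0,.002,.01).ravel();print('line',v,degrees(atan2(v[1],v[0])))
    h=cv2.cvtColor(c['color'],cv2.COLOR_BGR2HSV)
    re=((h[...,0]<8)|(h[...,0]>172))&(h[...,1]>130)&(abs(x-.46)<.05)&(abs(y+.16)<.06)&(z>.04)
    s=P[re];print('patch',len(s),s.mean(0) if len(s) else '')
    m=(abs(x-.465)<.05)&(abs(y-.34)<.05)
    s=P[m&(z>.085)&(z<.1)]
    if len(s)>10:print('knob',cv2.minAreaRect((s[:,:2]*1000).astype(np.float32)))
im=load('side8')['color'];t=load('top8')['color']
o=np.hstack([cv2.resize(im[90:240,220:420],(400,300),interpolation=2),cv2.resize(t[50:350,120:470],(400,300))])
cv2.imwrite('pics/s8.png',o)
E
```

```text
14.6 [0.6647 0.0597 0.1332] jaw -7.0 xaxis [ 0.001  0.    -1.   ] [0.4 3.3 5.2] [ 0.44 -0.    0.24] 0.1819783562853596 [-0.009  0.609  1.511  0.     1.021  0.112]
side 518 [ 0.64708364 -0.03154191  0.08577134] ((652.5714721679688, -30.663164138793945), (15.856499671936035, 86.19082641601562), 86.82916259765625)
line [ 0.9955147  -0.09460735  0.64829123 -0.03158079] -5.4287208842445605
patch 119 [ 0.46225952 -0.16150045  0.08748107]
knob ((469.6500549316406, 342.1251525878906), (15.492090225219727, 45.20747375488281), 88.1696548461914)
top 44 [ 0.67392171 -0.03859283  0.13060689] ((665.3640747070312, -38.31603240966797), (6.976130962371826, 57.994224548339844), 88.02216339111328)Traceback (most recent call last):
  File "<stdin>", line 9, in <module>
cv2.error: OpenCV(4.12.0) /io/opencv/modules/imgproc/src/linefit.cpp:50: error: (-215:Assertion failed) count > 0 in function 'fitLine2D_wods'
```

Run:
```python
from h import *
from math import *
for t in('side0','side6','side7','side8'):
    P=cloud(load(t));x,y,z=P[...,0],P[...,1],P[...,2]
    s=P[(z>.045)&(z<.125)&(np.hypot(x-.650,y+.036)<.052)]
    w=s.copy()
    for _ in range(8):
        c=w[:,:2].mean(0);u,S,vt=np.linalg.svd(w[:,:2]-c,full_matrices=False);r=(s[:,:2]-c)@vt[1];w=s[abs(r)<.003]
    print(t,len(s),len(w),degrees(atan2(vt[0,1],vt[0,0])),c,(abs((w[:,:2]-c)@vt[1])).mean())
for t in('top0','top3','side0'):
    c=load(t);P=cloud(c);x,y,z=P[...,0],P[...,1],P[...,2]
    s=P[(z>.108)&(z<.12)&(abs(x-.8)<.06)&(abs(y+.195)<.06)];print(t,'cam',s.mean(0),cv2.minAreaRect((s[:,:2]*1000).astype(np.float32)))
    # dark bar midline between foot & camera
    s=P[(z>.003)&(z<.04)&(x>.69)&(x<.75)&(abs(y+.04+1.065*(x-.6525))<.03)]
    print('bar',len(s),s.mean(0) if len(s) else '')
    d=np.degrees(np.arctan2(s[:,1].mean()+.0399,s[:,0].mean()-.65245)) if len(s) else 0;print(d)
    # mirror top edge + arm 
    s=P[(z>.148)&(z<.156)&(np.hypot(x-.62,y)<.08)]
    v=cv2.fitLine(s[:,:2].astype(np.float32),cv2.DIST_HUBER,0,.002,.01).ravel();print('arm',len(s),degrees(atan2(v[1],v[0])),v[2:])
```

```text
side0 553 456 42.6478517687088 [ 0.64702248 -0.03342601] 0.0013939941883579128
side6 558 459 41.74694406399184 [ 0.6477171  -0.03267182] 0.0012346591624332946
side7 551 443 42.43633161951884 [ 0.647502   -0.03300527] 0.0012706550668932272
side8 462 415 173.95611319108974 [ 0.64902162 -0.03134407] 0.0011507103111737121
top0 cam [ 0.80219944 -0.20197696  0.11330857] ((799.544189453125, -198.10507202148438), (55.61560821533203, 69.99848175048828), 43.26923370361328)
bar 488 [ 0.71983969 -0.11237962  0.01077177]
-47.084106976652265
arm 282 -46.438038870288864 [ 0.61959916 -0.00452666]
top3 cam [ 0.8022055  -0.20193629  0.11338725] ((800.1334228515625, -199.03915405273438), (55.522151947021484, 65.02460479736328), 44.62368392944336)
bar 493 [ 0.71978919 -0.11223852  0.01063429]
-47.049849393798674
arm 286 -45.41923144303259 [ 0.6273342  -0.01241751]
side0 cam [ 0.80115218 -0.20159977  0.1103225 ] ((801.6400756835938, -202.86709594726562), (54.11079788208008, 57.50241470336914), 43.12779235839844)
bar 0 
0
arm 36 -47.19700117963054 [ 0.6210981  -0.00435743]
```

Call:
{"method": "apply_moves", "body": {"steps": [{"jaw": 255,"tx": 0,"ty": 0.5,"tz": 0,"rx": 0.005,"ry": 0,"rz": 0},{"jaw": 255,"tx": 0,"ty": 1,"tz": 0,"rx": 0.01,"ry": 0,"rz": 0},{"jaw": 255,"tx": 0,"ty": 1,"tz": 0,"rx": 0.01,"ry": 0,"rz": 0},{"jaw": 255,"tx": 0,"ty": 1,"tz": 0,"rx": 0.01,"ry": 0,"rz": 0},{"jaw": 255,"tx": 0,"ty": 1,"tz": 0,"rx": 0.01,"ry": 0,"rz": 0},{"jaw": 255,"tx": 0,"ty": 1,"tz": 0,"rx": 0.01,"ry": 0,"rz": 0},{"jaw": 255,"tx": 0,"ty": 1,"tz": 0,"rx": 0.01,"ry": 0,"rz": 0},{"jaw": 255,"tx": 0,"ty": 1,"tz": 0,"rx": 0.01,"ry": 0,"rz": 0},{"jaw": 255,"tx": 0,"ty": 1,"tz": 0,"rx": 0.01,"ry": 0,"rz": 0},{"jaw": 255,"tx": 0,"ty": 1,"tz": 0,"rx": 0.01,"ry": 0,"rz": 0}]}}

```text
time_s: 15.7
eef_pos: [0.6656, 0.0596, 0.1332]
tool_rot: [1.307, 1.143, -1.305]
wrist_force: [0.0, 2.8, 4.3]
grip_width: 0.18
```

```bash
python3 st.py
python3 - <<'E'
from h import *
from math import *
im=snap('side','side9')['color'];t=snap('top','top9')['color']
A=[];P=cloud(load('side9'))
for i in range(6):
    P=cloud(eyes.camera('side')) if i else P
    x,y,z=P[...,0],P[...,1],P[...,2]
    s=P[(z>.045)&(z<.125)&(np.hypot(x-.650,y+.036)<.052)];w=s
    for _ in range(8):
        c=w[:,:2].mean(0);u,S,vt=np.linalg.svd(w[:,:2]-c,full_matrices=False);r=(s[:,:2]-c)@vt[1];w=s[abs(r)<.003]
    A.append(degrees(atan(vt[0,1]/vt[0,0])))
print(np.round(A,2),np.mean(A))
c=load('side9');P=cloud(c);x,y,z=P[...,0],P[...,1],P[...,2]
h=cv2.cvtColor(c['color'],cv2.COLOR_BGR2HSV)
ye=(h[...,0]>20)&(h[...,0]<35)&(h[...,1]>100)&(abs(x-.66)<.05)&(abs(y-.06)<.05)&(z>.14)
print('pin',ye.sum(),P[ye].mean(0))
s=P[(abs(x-.465)<.05)&(abs(y-.34)<.05)&(z>.074)&(z<.1)];print('knob',cv2.minAreaRect((s[:,:2]*1000).astype(np.float32)))
o=np.hstack([cv2.resize(im[90:240,220:420],(400,300),interpolation=2),cv2.resize(t[50:350,120:470],(400,300))])
cv2.imwrite('pics/s9.png',o)
E
```

```text
15.7 [0.6656 0.0596 0.1332] jaw -7.59 xaxis [ 0.001  0.    -1.   ] [0.  2.8 4.3] [0.43 0.   0.26] 0.17959874742642898 [-0.01   0.61   1.508  0.     1.022  0.123]
[-6.56 -6.54 -5.61 -6.56 -5.87 -6.41] -6.257806169712432
pin 50 [0.66299314 0.06414453 0.17401848]
knob ((469.0380859375, 342.13165283203125), (14.930789947509766, 46.42524719238281), 84.7422866821289)
```

View pics/s9.png

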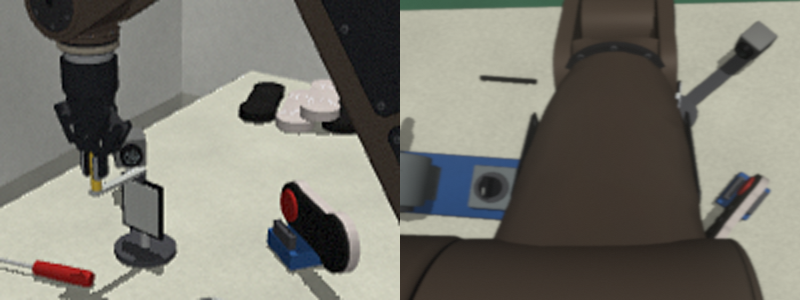

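```bash
python3 -c "
from rig import workorder
print(workorder.sign_off())"
```

```text
the job is handed in; nothing more can be done
None
```

I turned the knob to its anticlockwise stop, swung the mirror so the camera's line of sight falls on the red patch, and handed the job in at about 16 s. The fingers were still gripping the pin. Sign-off reports no verdict, so the checks below are my own.

- **Knob:** I felt the stop as about 0.9 N m on the wrist. Afterwards the camera showed the grip bar within about 1° of the blower's x axis, so it reads off.
- **First grip failed:** My first try at the knob closed above the bar. The fingertips stand about 36 mm higher than the reported tool position. I corrected for this on both the knob and the pin.
- **Mirror:** The needed mirror plane direction was about -7.1°. The last two checks disagreed by 1.3°: arm position gave -7.6°, and the side camera's fit of the mirror gave -6.3°. That puts the line of sight about 4 mm or 7 mm from the patch centre, both inside the 25 mm limit.
- **Grip on the pin:** The jaws were closed on the pin at 25 N, at about its 16 mm diameter, with no movement seen between the last readings.
- **Loose things:** No move came near the tin, screwdriver or pen, but I did not re-measure their positions at the end. The arm hid some of them from the top camera.

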